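# Rock the drill guide block out of the peg jig

### The arm

A 6-joint arm with a two-finger parallel gripper is mounted at the origin on the work surface. World frame = base frame: x ahead of the robot, y to its left, z up, the work surface at z = 0. Lengths are in mm, angles in rad, forces in N, time in s.
With the tool pointing down it reaches from about 300 to 875 mm from the base axis. Payload 4.2 kg.
Tool frame: the origin (TCP) lies midway between the tips of the shut fingers; the grasp point (between the pads) lies tcp_to_grasp behind it (tcp_to_grasp is the distance from the TCP to the grasp point, in mm); z points along the fingers, y is the direction in which the jaws open and shut (so a half turn about z gives the same grasp; the last joint's range is limited). The gripper opens to 85 mm and grips with 20 to 120 N. Pads are 22 mm wide; open, the fingers measure 114 mm over their backs; the gripper's body (76 mm by 85 mm) begins 54 mm behind the grasp point. The pads swing forward as they close: fully open they stand 13 mm farther back than shut.
Start: joints at [-1.222, 0.32, 1.565, -0, 1.257, -0.02], TCP at [207.289, -536.351, 231.338] pointing down, gripper open.
Joint ranges: [-3.11, 3.11], [-0.84, 2.01], [0.21, 2.61], [-1.34, 4.49], [0.05, 2.63], [-2.56, 2.56]. Speed limits (rad/s): [2.57, 2.57, 3.14, 3.14, 3.14, 3.14].

### API

Orientations are given as a unit quaternion [w, x, y, z].
In Python, from cell import * gives the robot as it stands. The module is installed in compiled form; this text tells all that it offers.
- The arm moves only by the tool send_rows, never from a script. Its argument "plan" is a list of rows, each a list of 7 numbers: the shift along the world's x, y, z in m, then the turn, a rotation vector about the world's x, y, z in degrees, then the opening, from -1 (shut) to 1 (fully open). A call has exactly 10 rows; each row is the pose to reach, as a shift and turn from the pose commanded when the call began; what a row does not reach only later rows make up. A row lasts 1/10 s, in which the tool goes at most 50 mm and 8.59 degrees, less where a joint would pass 70% of its speed; a pose out of reach is approached as far as the arm can. A call with a gripper value outside its range is refused whole. The fingers move at their own pace and stop on an object; "squeeze" is the grip in N (left out, the last holds). Time passes only in rows, so rows that repeat a pose let the fingers close, or fill a call up. It gives the time, the measured TCP pose, the force and the opening at its end, in the units of the state.
- state(): the state, without advancing time (a new reading comes with each control period).
- capture(name): name is "scene" or "top" or "wrist"; returns the picture (400x640x3 uint8, red, green, blue); there is no depth.
- get_calibration(name): a dict with "fx", "fy", "cx", "cy" (pixels), "dist_coeffs" ([k1, k2, p1, p2, k3] as OpenCV has them; the pictures are not rectified), "extrinsics" (4x4, takes a point from camera to world coordinates); the wrist camera has in their place "mount" (4x4, takes a point from camera to tool coordinates, whose origin is the TCP and whose axes are the flange's). Camera axes: x right, y up, looking along -z (the intrinsics and any distortion apply to the point x, -y, -z); pixel columns grow to the right and rows downward; lengths in mm; the calibration is good to about 2 mm. A picture is of the moment at which its call begins: read the wrist's pose just before it. get_calibration takes no time and is no camera call.
- hand_in(): hands the job in, once; it reports no verdict.
Trained networks look in the newest picture that a camera, given by its name, has taken for a name from the list of things; names that differ only in an ending like _2 or _b are one class to them, and where a whole thing is asked for, a point or a joint stands for the part that bears it (a point fixed in the world has none). Each returns a list of dicts, best first, with "confidence" (0 to 1); they miss things now and then, are a little off and sometimes report something else, mostly with a low value. They report only what shows in the picture. A call takes as long as a camera call. They do not tell look-alikes from the thing itself.
- look_for(camera, name): "bbox" ([centre column, centre row, width, height] in pixels, round what is visible of it).
- pinpoint(camera, name): "pixel" ([column, row] in pixels: a listed point, or the origin of a listed thing).
The state is a dict: "clock": time; "qpos": joint angles; "qvel": joint speeds; "joint_efforts": joint torques, N m; "eef_pos": TCP position; "tool_rot": TCP orientation; "wrist_force": force on the tool from outside, world axes, zero at the start; "moment": the same for the moment, N m; "opening": opening from 0.0 (shut) to 1.0 (fully open).
Only numpy, scipy, OpenCV 4.12 (cv2) and the standard library are available. Lean on these libraries where they do the work, as an engineer would, in place of code of your own. Each camera call takes 0.05 s, during which the arm holds its last target.

### The job

The drill guide block, the pale block with the upright grip tab, is stuck tight in the peg jig: grip its tab and rock it loose, first leaning it well over to the robot's left (10 to 15 degrees) with its left end staying down, then about 10 degrees past upright to the right before it leaves the jig. Then lift it and finish holding it in the gripper, upright and still, straight over the jig and just clear of it, about 2 cm above its posts. Leave the other things on the bench where they are.

Things in the scene. Friction and masses are not known exactly. Their poses are not given: they have to be found in the camera images.
- jig: Drilling jig fixed to the bench: dark wood base 60 x 150 x 24 mm, a dark steel post on each long end (tops 58 mm above the bench). Origin: centre of its underside; y along its length to the robot's left (turned up to 0.4 rad), x away from the robot. It stands left or right (a three-peg stand takes the other place). A peg under the block sticks out to x +77 mm, 31 mm high.
- nose_left (a joint): Round steel nose (10 mm diameter) in the left (+y) post, centre 36 mm above the bench and 44.5 mm from the jig's middle, sprung inward over the left end of the block's foot. 0 = fully in, grows as it is pushed out, to 0.006 m; the spring pushes with 5 to 11 N.
- nose_right (a joint): The same nose in the right (-y) post.
- guide: The guide block, 26 (x) x 84 (y) x 90 mm tall, 0.25 to 0.42 kg. Origin: centre of its underside; axes as the jig's when seated. Steel foot 84 mm long, 10 mm tall; wooden body 66 mm long up to 46 mm, a bushing on each shoulder; grip tab 16 mm thick (x), 28 mm wide (y), from 46 to 90 mm. It starts on the jig's floor, 24 mm above the bench.
- guide_center (a point): Centre of the guide block, 44 mm above its underside. Grip the tab from above, 28 mm above this point: across its 28 mm (fingers along y) it turns with the gripper; across its 16 mm it swivels in the fingers. Play of the foot: 2 mm to the end stops, 1.5 mm to the side cheeks (tops 34 mm above the bench). Rocking takes 10 to 15 N at the tab, a straight pull 20 to 30 N.
- guide_left (a point): Lower edge of the block's left end, 42 mm from its middle (+y), on the underside. Leaning left, the block pivots about this edge; the right end slips past its nose when about 12 mm up, and the nose springs in under it and carries it at 16 to 17 mm (a lean of about 12 degrees).
- guide_right (a point): Lower edge of the block's right end, 42 mm from its middle (-y), on the underside. Leaning back to the right, the block pivots about this edge, lying on the right nose, and the left end slips past its nose likewise (about level); a slight upward pull helps.
- burnisher: dark hardwood spoon-shaped burnisher, 190 mm long, 36 mm wide, 14 mm thick, lying on the bench; origin under its middle; not to be disturbed
- loose_peg: small dark rosewood tuning peg, 82 mm long, lying on the bench on the robot's side of the jig; origin under its middle; not to be disturbed
- spare_block: plain pale wooden block 30 x 70 x 40 mm tall with no grip tab, standing on the bench at the far left; origin at the centre of its underside; not to be disturbed
- cup: terracotta cup, 64 mm across, 55 mm tall, standing on the bench beyond the jig; origin at the centre of its underside; not to be disturbed
- mallet: wooden mallet lying on the bench at the right, head 55 x 100 x 50 mm, handle 150 mm towards the robot; origin under the head; not to be disturbed
There are look-alikes about, which are no part of the job. What is shaped like the guide but blue is not meant. What is shaped like the jig but blue is not meant.

How it is judged:
By the outcome, as a careful person would: the job done as asked, in the order asked, and still so for the second after the job is handed in, while the arm keeps its last pose, push and grip.
It also fails if it takes over 38 s, if anything falls off the work surface, if the arm or the gripper's body presses on something with over 40 N, if the wrist force passes 120 N, or if a joint passes its speed limit or range.

## Working session

There is one attempt and no reset: what is moved stays moved. The work goes in short steps, Python scripts to look and compute and a tool call to move; the robot and the scene stay as the last step left them, time stands still between calls to the robot, and variables do not carry over. Pictures are saved under pics/ and viewed, and the job is handed in when it is done.

Besides the shell and the picture viewer there is one more tool, called after "Call:" as name([rows], argument=value, ...), one row to a line, values as JSON. send_rows: Moves the arm, as the interface text tells. Its arguments: {"type":"object","properties":{"plan":{"type":"array","items":{"type":"array","items":{"type":"number"}}},"squeeze":{"type":"number"}},"required":["plan"]}

```bash
mkdir -p pics; cat > h.py <<'E'
from cell import *
import numpy as np, cv2
def K(c): return np.array([[c['fx'],0,c['cx']],[0,c['fy'],c['cy']],[0,0,1.]])
def ray(name,px,T=None):
    c=get_calibration(name); 
    u=cv2.undistortPoints(np.array([[px]],float),K(c),np.array(c['dist_coeffs'],float))[0,0]
    d=np.array([u[0],-u[1],-1.]); M=np.array(c['extrinsics']) if T is None else T
    return M[:3,3],M[:3,:3]@d
def atz(name,px,z,T=None):
    o,d=ray(name,px,T); return o+d*(z-o[2])/d[2]
def proj(name,P,T=None):
    c=get_calibration(name); M=np.array(c['extrinsics']) if T is None else T
    p=np.linalg.inv(M)@np.append(P,1); p=np.array([p[0],-p[1],-p[2]])
    return cv2.projectPoints(p[None],np.zeros(3),np.zeros(3),K(c),np.array(c['dist_coeffs'],float))[0][0,0]
def save(name,f):
    im=capture(name); cv2.imwrite('pics/'+f,im[:,:,::-1]); return im
E
python3 - <<'E'
from h import *
s=state(); print({k:np.round(v,3) for k,v in s.items()})
try: print(tcp_to_grasp)
except Exception as e: print(e)
for n in ['scene','top']:
    save(n,n+'0.png')
    for t in ['guide','jig','guide_center','guide_left','guide_right']:
        print(n,t,[(np.round(r['pixel'],1),round(r['confidence'],2)) for r in pinpoint(n,t)][:4])
    print(look_for(n,'guide')[:3],look_for(n,'jig')[:3])
E
```

```text
{'clock': np.float64(0.0), 'qpos': array([-1.222,  0.32 ,  1.566,  0.   ,  1.257, -0.02 ]), 'qvel': array([ 0.002, -0.   ,  0.001,  0.   , -0.001,  0.   ]), 'joint_efforts': array([-1.0000e-03, -4.1552e+01, -2.3416e+01,  0.0000e+00,  8.0000e-03,
       -0.0000e+00]), 'eef_pos': array([ 207.116, -535.868,  230.476]), 'tool_rot': array([-0.001,  0.983,  0.183, -0.   ]), 'wrist_force': array([-0.343, -0.182,  0.247]), 'moment': array([-0.023,  0.024,  0.007]), 'opening': np.float64(1.0)}
18.700000000000003
scene guide [(array([289.1, 246.8]), 0.97), (array([266. , 212.6]), 0.93), (array([279. , 214.7]), 0.69)]
scene jig [(array([266.7, 218.6]), 0.76), (array([230.3, 175.9]), 0.61)]
scene guide_center [(array([288.5, 236. ]), 0.87), (array([263.3, 200. ]), 0.75)]
scene guide_left [(array([281.5, 213. ]), 0.92), (array([279.3, 257.6]), 0.66), (array([264.7, 197.9]), 0.38)]
scene guide_right [(array([253.1, 213. ]), 0.78), (array([298.8, 239.2]), 0.64)]
[{'bbox': [290.1, 241.8, 26.9, 33.7], 'confidence': 0.74}, {'bbox': [263.9, 201.6, 25.3, 24.0], 'confidence': 0.58}] [{'bbox': [265.1, 216.7, 61.2, 37.4], 'confidence': 0.88}, {'bbox': [228.3, 171.4, 50.7, 35.6], 'confidence': 0.82}]
top guide [(array([347.9, 152.6]), 0.7), (array([378.8, 197.3]), 0.62), (array([365.5, 198.1]), 0.43)]
top jig [(array([440.7, 273.5]), 0.76), (array([381.4, 199.9]), 0.65), (array([392.2, 120. ]), 0.25)]
top guide_center [(array([383. , 196.3]), 0.91), (array([352.8, 147.5]), 0.64), (array([356.2, 260.7]), 0.34)]
top guide_left [(array([365.5, 192.6]), 0.9), (array([361.3, 138.4]), 0.73)]
top guide_right [(array([400.5, 201. ]), 0.91), (array([340.2, 167.9]), 0.57)]
[{'bbox': [381.4, 196.2, 33.9, 15.5], 'confidence': 0.69}, {'bbox': [350.0, 153.2, 21.8, 29.7], 'confidence': 0.59}] [{'bbox': [440.2, 268.0, 61.1, 46.4], 'confidence': 0.7}]
```

```bash
python3 - <<'E'
import cv2
for n,(x0,y0,x1,y1) in {'scene':(180,140,360,280),'top':(290,90,490,310)}.items():
    im=cv2.imread(f'pics/{n}0.png'); cv2.imwrite(f'pics/{n}0c.png',cv2.resize(im[y0:y1,x0:x1],None,fx=(4 if n=='scene' else 2.7),fy=(4 if n=='scene' else 2.7),interpolation=cv2.INTER_CUBIC))
E
```

```text
(no output)
```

View pics/scene0c.png

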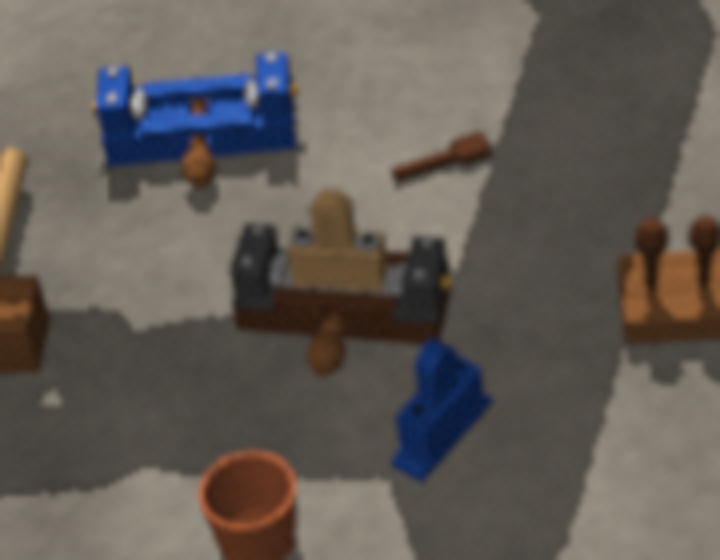

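View pics/top0c.png

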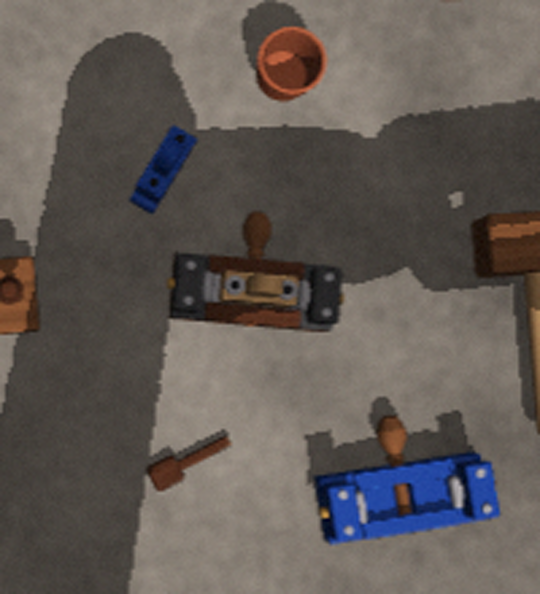

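View pics/top0.png

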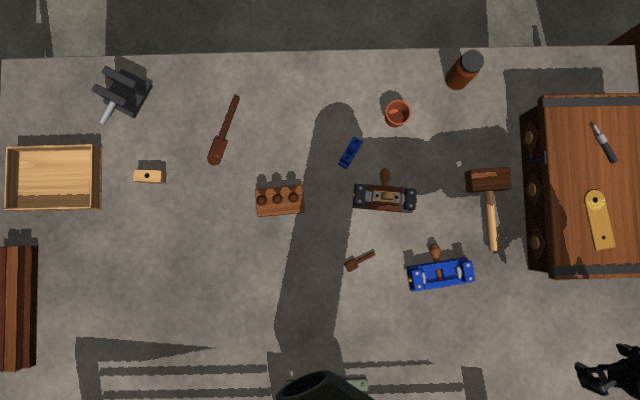

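The dark jig with the pale guide is at about (383,196) in the top view. Its posts are at (360,195) and (411,199). The blue look-alikes are at (350,153) and (440,273), the cup at (398,112) and the loose peg at (360,261).

```bash
python3 - <<'E'
from h import *
L=atz('top',(360.4,194.8),58);R=atz('top',(410.7,199.3),58)
print('posts',L,R,np.linalg.norm(L-R),(L+R)/2, 'yaw',np.degrees(np.arctan2(-(L-R)[0],(L-R)[1])))
print('tab top',atz('top',(290+263/2.7,90+287/2.7),114))
print('gl',atz('top',(365.5,192.6),24),'gr',atz('top',(400.5,201),24),'gc',atz('top',(383,196.3),68))
print('scene gc',atz('scene',(263.3,200),68),'tabtop',atz('scene',(180+332/4,140+192/4),114))
print('cup',atz('top',(398,112),55),'blueguide',atz('top',(350,153),45))
print(get_calibration('wrist'))
E
```

```text
posts [555.31009532 -93.63445436  58.        ] [ 541.40505997 -215.85282439   58.        ] 123.00682900185333 [ 548.35757764 -154.74363938   58.        ] yaw -6.490749112669504
tab top [ 545.67616074 -150.4877539   114.        ]
gl [ 563.40362483 -109.89076252   24.        ] gr [ 540.13741922 -197.19240182   24.        ] gc [ 549.54653198 -147.10378563   68.        ]
scene gc [ 549.51066146 -155.78005572   68.        ] tabtop [ 548.38409695 -152.02885172  114.        ]
cup [ 759.5522507  -193.77382512   55.        ] blueguide [661.18400962 -72.2958361   45.        ]
{'fx': 355.4026204834723, 'fy': 355.4026204834723, 'cx': 315.51908386884134, 'cy': 196.2866932150763, 'dist_coeffs': array([-0.04077627,  0.        ,  0.        ,  0.        ,  0.        ]), 'mount': array([[-2.95598649e-05,  9.62444790e-01,  2.71477487e-01,
         6.98851605e+01],
       [ 9.99999938e-01,  1.23604085e-04, -3.29317342e-04,
         3.43676810e-02],
       [-3.50505486e-04,  2.71477461e-01, -9.62444734e-01,
        -1.43069577e+02],
       [ 0.00000000e+00,  0.00000000e+00,  0.00000000e+00,
         1.00000000e+00]])}
```

Call:
send_rows([
  [0.012,0.014,0,0,0,-1,1],
  [0.04,0.045,0,0,0,-3,1],
  [0.07,0.08,0,0,0,-5,1],
  [0.1,0.114,0,0,0,-8,1],
  [0.13,0.148,0,0,0,-10,1],
  [0.16,0.182,0,0,0,-13,1],
  [0.19,0.216,0,0,0,-15,1],
  [0.22,0.25,0,0,0,-18,1],
  [0.25,0.284,0,0,0,-20,1],
  [0.28,0.318,0,0,0,-23,1],
])

```text
clock: 1.8
eef_pos: [488.3, -216.8, 231.6]
tool_rot: [0.0, 1.0, -0.017, 0.0]
wrist_force: [0.2, -0.2, -0.5]
opening: 1.0
```

Call:
send_rows([
  [0.025,0.028,0,0,0,-2,1],
  [0.043,0.048,0,0,0,-3.5,1],
  [0.055,0.06,0,0,0,-4.3,1],
  [0.06,0.066,0,0,0,-4.6,1],
  [0.06,0.066,0,0,0,-4.6,1],
  [0.06,0.066,0,0,0,-4.6,1],
  [0.06,0.066,0,0,0,-4.6,1],
  [0.06,0.066,0,0,0,-4.6,1],
  [0.06,0.066,0,0,0,-4.6,1],
  [0.06,0.066,0,0,0,-4.6,1],
])

```text
clock: 2.8
eef_pos: [547.1, -152.7, 231.5]
tool_rot: [0.0, 0.998, -0.057, 0.0]
wrist_force: [-0.7, -0.7, 0.0]
opening: 0.998
```

```bash
cat >> h.py <<'E'
from scipy.spatial.transform import Rotation as Ro
def toolT(s=None):
    s=s or state(); q=s['tool_rot']; T=np.eye(4); T[:3,:3]=Ro.from_quat([q[1],q[2],q[3],q[0]]).as_matrix(); T[:3,3]=s['eef_pos']; return T
def camT(s=None): return toolT(s)@np.array(get_calibration('wrist')['mount'])
E
python3 - <<'E'
from h import *
s=state(); print(s['clock'],s['eef_pos'],s['tool_rot'],s['qpos'],s['qvel'],s['wrist_force'])
T=camT(s); np.save('T1.npy',T)
save('wrist','w1.png')
for t,z in [('guide',24),('jig',0),('guide_center',68),('guide_left',24),('guide_right',24),('nose_left',36),('nose_right',36)]:
    print(t,[(np.round(r['pixel'],1),round(r['confidence'],2),np.round(atz('wrist',r['pixel'],z,T),1)) for r in pinpoint('wrist',t)][:3])
E
```

```text
2.8 [ 547.10231012 -152.6813386   231.45677397] [ 6.38866348e-05  9.98390313e-01 -5.67165998e-02  7.97941194e-05] [-2.92347481e-01  3.08445143e-01  1.58059692e+00 -9.15959919e-05
  1.25236559e+00  1.39197162e+00] [ 0.00359338  0.00222284 -0.00124596 -0.00067616  0.00148651  0.00058871] [-0.71275954 -0.71336092  0.01731979]
guide [(array([320.5, 160.3]), 0.83, array([ 554.8, -158.2,   24. ])), (array([225.7,  50.7]), 0.83, array([667. , -82.2,  24. ]))]
jig [(array([317.8, 158.9]), 0.88, array([ 552.4, -155.4,    0. ]))]
guide_center [(array([211.3,  43.2]), 0.97, array([667.7, -81.4,  68. ])), (array([318.6, 176.7]), 0.8, array([ 548.2, -155.2,   68. ]))]
guide_left [(array([274.6, 168.4]), 0.9, array([ 551.9, -111.6,   24. ])), (array([242.6,   6. ]), 0.65, array([ 702.8, -103.9,   24. ]))]
guide_right [(array([359.7, 166.9]), 0.95, array([ 543.7, -196.5,   24. ])), (array([210.3,  92.7]), 0.65, array([631.6, -61. ,  24. ])), (array([316.3, 179.8]), 0.25, array([ 535.5, -151.8,   24. ]))]Traceback (most recent call last):
  File "<stdin>", line 6, in <module>
ValueError: it knows: burnisher, cup, guide, guide_center, guide_left, guide_right, jig, loose_peg, mallet, spare_block
```

View pics/w1.png

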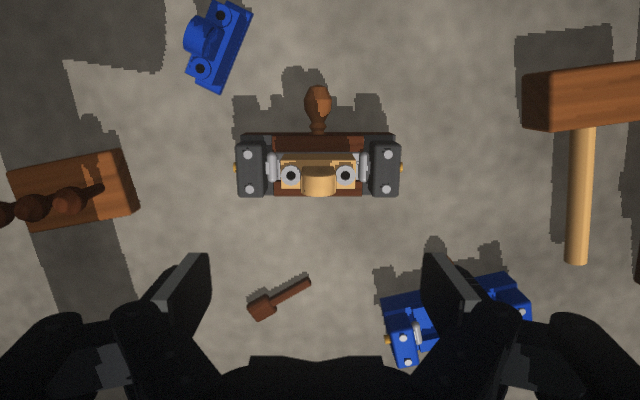

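The jig is centred near (319,165) with its post screws at (248,155), (249,189), (388,155) and (390,188). The tab is at (318,180). The loose peg (280,298) is clear of the tool.

```bash
python3 - <<'E'
from h import *
T=np.load('T1.npy')
im=cv2.imread('pics/w1.png')
cv2.imwrite('pics/w1c.png',cv2.resize(im[70:210,220:420],None,fx=4,fy=4,interpolation=cv2.INTER_CUBIC))
P=[atz('wrist',p,58,T) for p in [(248,155),(249,189),(388,155),(390,188)]]
L=(P[0]+P[1])/2;R=(P[2]+P[3])/2; print(np.round(P,1)); print((L+R)/2,np.linalg.norm(L-R),np.degrees(np.arctan2(-(L-R)[0],(L-R)[1])))
for p in [(301,180),(335,180),(318,168),(318,194)]: print(p,atz('wrist',p,114,T))
E
```

```text
[[ 573.   -94.3   58. ]
 [ 541.7  -90.    58. ]
 [ 558.7 -219.2   58. ]
 [ 527.9 -219.2   58. ]]
[ 550.34617519 -155.65294007   58.        ] 127.79157982873129 -6.292591886560941
(301, 180) [ 557.40469217 -142.48302909  114.        ]
(335, 180) [ 554.50691734 -167.88803467  114.        ]
(318, 168) [ 565.07070829 -156.20687652  114.        ]
(318, 194) [ 545.1047748  -153.96828409  114.        ]
```

View pics/w1c.png

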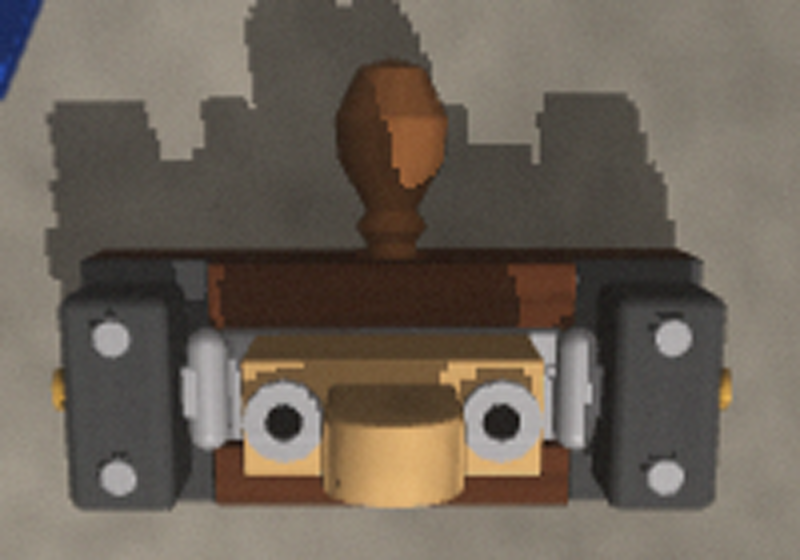

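```bash
python3 - <<'E'
from h import *
T=np.load('T1.npy')
for p in [(318.2,177),(318.2,196.2)]: print(p,atz('wrist',p,114,T))
# predicted overlay for centre hypothesis
for c in [(549,-154.5),(550.3,-155.6)]:
  a=np.radians(-6.4); R=np.array([[np.cos(a),-np.sin(a)],[np.sin(a),np.cos(a)]])
  for nm,pt in {'apex+':(8,0,114),'apex-':(-8,0,114),'postL out':(0,75,58),'postR out':(0,-75,58),'bodyTL':(13,33,70),'bodyTR':(13,-33,70),'bodyBL':(-13,33,70),'bodyBR':(-13,-33,70)}.items():
    q=R@np.array(pt[:2])+c; p=proj('wrist',[*q,pt[2]],T); print(c,nm,np.round((p-[220,70])*4))
E
```

```text
(318.2, 177) [ 558.23231391 -155.59104816  114.        ]
(318.2, 196.2) [ 543.36078459 -153.92605398  114.        ]
(549, -154.5) apex+ [393. 435.]
(549, -154.5) apex- [392. 517.]
(549, -154.5) postL out [ 61. 415.]
(549, -154.5) postR out [720. 414.]
(549, -154.5) bodyTL [239. 367.]
(549, -154.5) bodyTR [543. 367.]
(549, -154.5) bodyBL [242. 483.]
(549, -154.5) bodyBR [540. 483.]
(550.3, -155.6) apex+ [398. 427.]
(550.3, -155.6) apex- [397. 509.]
(550.3, -155.6) postL out [ 65. 409.]
(550.3, -155.6) postR out [724. 408.]
(550.3, -155.6) bodyTL [243. 361.]
(550.3, -155.6) bodyTR [548. 360.]
(550.3, -155.6) bodyBL [246. 477.]
(550.3, -155.6) bodyBR [544. 476.]
```

Call:
send_rows([
  [0.001,-0.001,-0.01,0,0,0,1],
  [0.002,-0.001,-0.03,0,0,0,1],
  [0.0027,-0.0017,-0.05,0,0,0,1],
  [0.0027,-0.0017,-0.07,0,0,0,1],
  [0.0027,-0.0017,-0.09,0,0,0,1],
  [0.0027,-0.0017,-0.11,0,0,0,1],
  [0.0027,-0.0017,-0.13,0,0,0,1],
  [0.0027,-0.0017,-0.145,0,0,0,1],
  [0.0027,-0.0017,-0.154,0,0,0,1],
  [0.0027,-0.0017,-0.154,0,0,0,1],
])

```text
clock: 4.1
eef_pos: [549.0, -153.8, 75.7]
tool_rot: [-0.0, 0.998, -0.056, -0.002]
wrist_force: [0.5, -0.2, -0.3]
opening: 0.996
```

```bash
python3 - <<'E'
from h import *
s=state(); print(s['clock'],s['eef_pos'],s['tool_rot'],s['wrist_force'],s['moment'],s['opening'])
save('wrist','w2.png')
E
```

```text
4.1 [ 549.01383384 -153.77072822   75.71673753] [-3.24329094e-04  9.98406458e-01 -5.64085078e-02 -1.58760510e-03] [ 0.48189277 -0.24180622 -0.31229549] [-0.01075309 -0.00290905  0.03440462] 0.9961168696232543
```

View pics/w2.png

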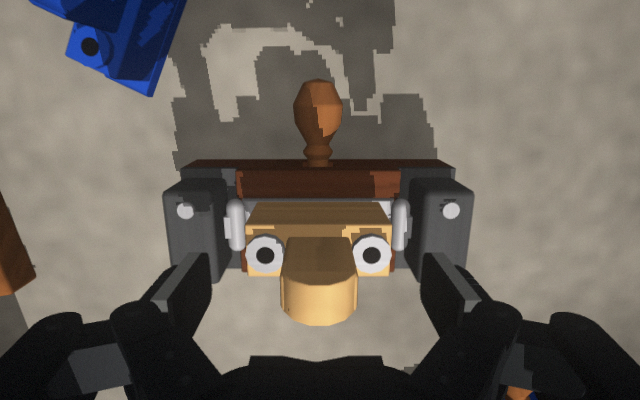

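The tab (281–357, centre 319) lies between the fingers (inner edges 210 and 422), nearly centred. I'll close the gripper on it.

Call:
send_rows([
  [0,0,0,0,0,0,-1],
  [0,0,0,0,0,0,-1],
  [0,0,0,0,0,0,-1],
  [0,0,0,0,0,0,-1],
  [0,0,0,0,0,0,-1],
  [0,0,0,0,0,0,-1],
  [0,0,0,0,0,0,-1],
  [0,0,0,0,0,0,-1],
  [0,0,0,0,0,0,-1],
  [0,0,0,0,0,0,-1],
], squeeze=70)

```text
clock: 5.15
eef_pos: [550.3, -154.3, 78.0]
tool_rot: [0.0, 0.998, -0.056, 0.0]
wrist_force: [-1.2, -1.6, 5.8]
opening: 0.315
```

```bash
python3 - <<'E'
from h import *
s=state(); print(s['clock'],s['eef_pos'],s['tool_rot'],s['wrist_force'],s['moment'],s['opening'])
save('wrist','w3.png')
E
```

```text
5.15 [ 550.26350444 -154.32140418   77.9549051 ] [ 2.73912557e-04  9.98406800e-01 -5.64232550e-02  4.51239641e-04] [-1.16647562 -1.63165045  5.79430109] [0.07068125 0.16366666 0.02815862] 0.31499122732835294
```

View pics/w3.png

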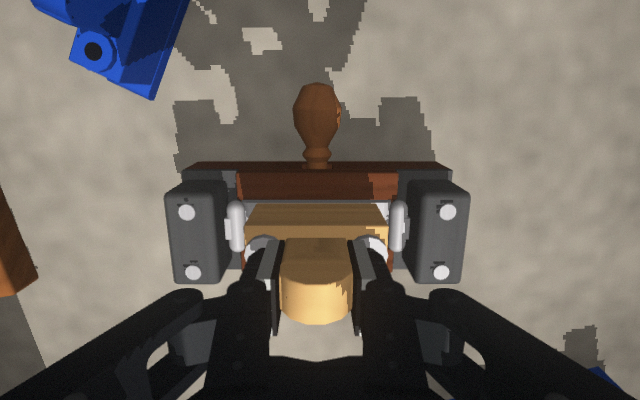

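Grip is firm at opening 0.315 (about 27 mm), with the pads on both sides of the tab. I'll compute the rocking waypoints next.

```bash
cat > wp.py <<'E'
import numpy as np
ax=np.array([.9937,-.1125]); ay=np.array([.1125,.9937])
def left(t,sh):  # pivot left edge at (42+sh,24)
    t=np.radians(t);c,s=np.cos(t),np.sin(t); return 42+sh-42*c+54*s, 24+42*s+54*c-78
def right(t,yR,zR): # t>0 left lean, right corner at yR,zR(bench)
    t=np.radians(t);c,s=np.cos(t),np.sin(t); return yR+42*c+54*s, zR-42*s+54*c-78
def rows(l,base):
    for t,(y,z) in l:
        d=y-base[1][0]; w=ay*d; r=-ax*(t-base[0]); print(t,np.round(w,1),round(z-base[1][1],1),np.round(r,2))
if __name__=='__main__':
    b0=(0,(0,0)); print('A');rows([(t,left(t,-t/13)) for t in (1,2,3,4,5,6,7)],b0)
    b1=(7,left(7,-7/13)); print('B');rows([(t,left(t,-t/13)) for t in (8,9,10,11,12,13,13.5)],b1)
E
python3 wp.py
```

```text
A
1 [0.1 0.9] 0.7 [-0.99  0.11]
2 [0.2 1.7] 1.4 [-1.99  0.22]
3 [0.3 2.6] 2.1 [-2.98  0.34]
4 [0.4 3.5] 2.8 [-3.97  0.45]
5 [0.5 4.5] 3.5 [-4.97  0.56]
6 [0.6 5.4] 4.1 [-5.96  0.68]
7 [0.7 6.3] 4.7 [-6.96  0.79]
B
8 [0.1 0.9] 0.6 [-0.99  0.11]
9 [0.2 1.9] 1.2 [-1.99  0.22]
10 [0.3 2.9] 1.8 [-2.98  0.34]
11 [0.4 3.8] 2.3 [-3.97  0.45]
12 [0.5 4.8] 2.8 [-4.97  0.56]
13 [0.7 5.8] 3.3 [-5.96  0.68]
13.5 [0.7 6.3] 3.6 [-6.46  0.73]
```

Call:
send_rows([
  [0,0,0,0,0,0,-1],
  [0.0001,0.0009,0.0005,-0.99,0.11,0,-1],
  [0.0002,0.0017,0.001,-1.99,0.22,0,-1],
  [0.0003,0.0026,0.0016,-2.98,0.34,0,-1],
  [0.0004,0.0035,0.0022,-3.97,0.45,0,-1],
  [0.0005,0.0045,0.0029,-4.97,0.56,0,-1],
  [0.0006,0.0054,0.0035,-5.96,0.68,0,-1],
  [0.0007,0.0063,0.0041,-6.96,0.79,0,-1],
  [0.0007,0.0063,0.0041,-6.96,0.79,0,-1],
  [0.0007,0.0063,0.0041,-6.96,0.79,0,-1],
], squeeze=100)

```text
clock: 6.2
eef_pos: [551.1, -147.5, 82.4]
tool_rot: [0.061, 0.997, -0.056, -0.003]
wrist_force: [-1.0, -0.1, 7.7]
opening: 0.314
```

```bash
cat > st.py <<'E'
from h import *
import sys
s=state(); T=toolT(s); x0=Ro.from_quat([.99841,-.0564,0,0]).as_matrix()
d=(Ro.from_matrix(T[:3,:3])*Ro.from_matrix(x0).inv()).as_rotvec(degrees=True)
print(s['clock'],np.round(s['eef_pos'],1),'rot',np.round(d,2),'F',np.round(s['wrist_force'],1),'M',np.round(s['moment'],2),s['opening'])
if len(sys.argv)>1:
    for n in sys.argv[2:]:
        im=save(n,f'{n}_{sys.argv[1]}.png')
        if n!='wrist':
            x0,y0,x1,y1={'scene':(215,170,315,245),'top':(330,150,430,240)}[n]
            cv2.imwrite(f'pics/{n}_{sys.argv[1]}c.png',cv2.resize(im[y0:y1,x0:x1,::-1],None,fx=6,fy=6,interpolation=cv2.INTER_CUBIC))
E
python3 st.py a wrist
```

```text
6.2 [ 551.1 -147.5   82.4] rot [-6.97  0.72  0.01] F [-1.  -0.1  7.7] M [0.26 0.27 0.06] 0.3141768387483922
```

View pics/wrist_a.png

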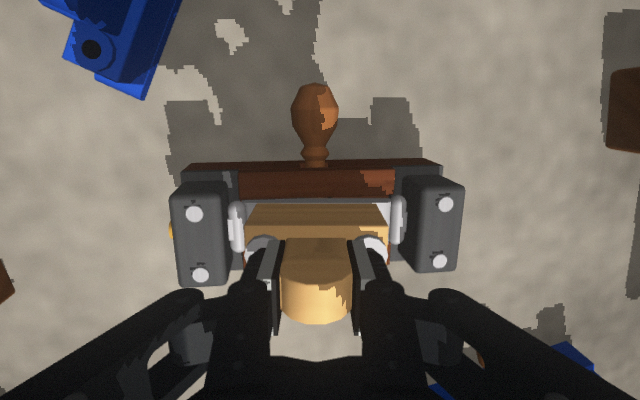

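Between pictures the block kept its place in the gripper while the jig turned, so it is tilting with the tool. The left post rim looks nearer and the force is modest. I'll carry on to 13.5°.

Call:
send_rows([
  [0.0001,0.0009,0.0006,-0.99,0.11,0,-1],
  [0.0002,0.0019,0.0012,-1.99,0.22,0,-1],
  [0.0003,0.0029,0.0018,-2.98,0.34,0,-1],
  [0.0004,0.0038,0.0023,-3.97,0.45,0,-1],
  [0.0005,0.0048,0.0028,-4.97,0.56,0,-1],
  [0.0007,0.0058,0.0033,-5.96,0.68,0,-1],
  [0.0007,0.0063,0.0036,-6.46,0.73,0,-1],
  [0.0007,0.0063,0.0036,-6.46,0.73,0,-1],
  [0.0007,0.0063,0.0036,-6.46,0.73,0,-1],
  [0.0007,0.0063,0.0036,-6.46,0.73,0,-1],
])

```text
clock: 7.25
eef_pos: [551.8, -141.0, 85.9]
tool_rot: [0.117, 0.992, -0.056, -0.006]
wrist_force: [-0.6, 1.6, 7.1]
opening: 0.311
```

```bash
python3 st.py b wrist scene
```

```text
7.25 [ 551.8 -141.    85.9] rot [-13.4    1.44  -0.02] F [-0.6  1.6  7.1] M [ 0.54  0.13 -0.01] 0.31072332866774616
```

View pics/wrist_b.png

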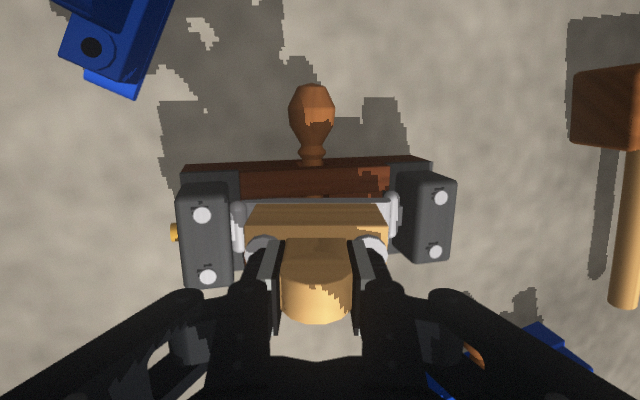

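View pics/scene_bc.png

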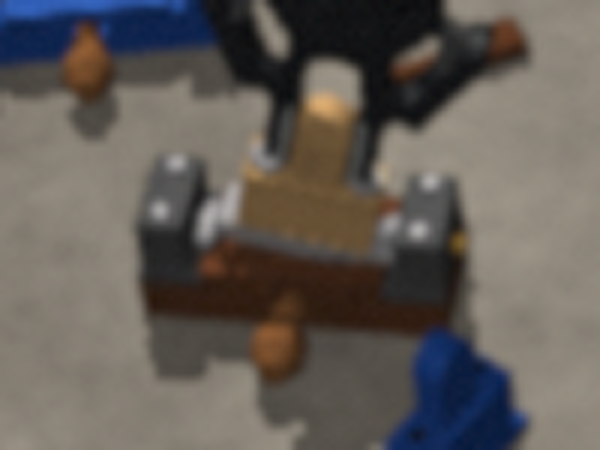

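The scene view, which looks back at the robot (image left is the robot's right), shows the block leaning to the robot's left. Its right foot end is up at about (225,215) and its left end is down at (385,262). In the wrist view its shoulders have not shifted relative to the tool, so the lean is about 13.4°.

```bash
python3 - <<'E'
from wp import *
b=(13.5,(left(13.5,-13.5/13)[0],left(13.5,0)[1]-.7+0)); print(b)
def R(t): return right(t, -43+1.8*max(t,0)/12, 41.3)
print('C');rows([(12,left(12,-1))]+[(t,R(t)) for t in (11,9.5,8,6.5,5,3.5,2)],b)
b=(2,R(2)); print('D');rows([(t,R(t)) for t in (1,0,-1.5,-3,-4.5,-6,-8,-10,-10.5)],b); print(R(-10.5),R(0))
E
```

```text
(13.5, (np.float64(12.728051453054936), np.float64(7.612680983422552)))
C
12 [-0.2 -1.6] -0.1 [ 1.49 -0.17]
11 [-0.3 -2.5] 0.7 [ 2.48 -0.28]
9.5 [-0.4 -3.9] 2.0 [ 3.97 -0.45]
8 [-0.6 -5.4] 3.3 [ 5.47 -0.62]
6.5 [-0.8 -6.9] 4.6 [ 6.96 -0.79]
5 [-0.9 -8.4] 5.8 [ 8.45 -0.96]
3.5 [-1.1 -9.9] 7.0 [ 9.94 -1.12]
2 [ -1.3 -11.5] 8.2 [11.43 -1.29]
D
1 [-0.1 -1.1] 0.8 [ 0.99 -0.11]
0 [-0.2 -2.1] 1.5 [ 1.99 -0.22]
-1.5 [-0.4 -3.6] 2.6 [ 3.48 -0.39]
-3 [-0.6 -5. ] 3.6 [ 4.97 -0.56]
-4.5 [-0.7 -6.5] 4.6 [ 6.46 -0.73]
-6 [-0.9 -8. ] 5.6 [ 7.95 -0.9 ]
-8 [ -1.1 -10. ] 6.8 [ 9.94 -1.12]
-10 [ -1.4 -12.1] 8.0 [11.92 -1.35]
-10.5 [ -1.4 -12.6] 8.2 [12.42 -1.41]
(np.float64(-11.544012258889872), np.float64(24.049657079123733)) (np.float64(-1.0), np.float64(17.299999999999997))
```

Call:
send_rows([
  [-0.0002,-0.0016,-0.0001,1.49,-0.17,0,-1],
  [-0.0003,-0.0025,0.0007,2.48,-0.28,0,-1],
  [-0.0004,-0.0039,0.002,3.97,-0.45,0,-1],
  [-0.0006,-0.0054,0.0033,5.47,-0.62,0,-1],
  [-0.0008,-0.0069,0.0046,6.96,-0.79,0,-1],
  [-0.0009,-0.0084,0.0058,8.45,-0.96,0,-1],
  [-0.0011,-0.0099,0.007,9.94,-1.12,0,-1],
  [-0.0013,-0.0115,0.0082,11.43,-1.29,0,-1],
  [-0.0013,-0.0115,0.0082,11.43,-1.29,0,-1],
  [-0.0013,-0.0115,0.0082,11.43,-1.29,0,-1],
])

```text
clock: 8.35
eef_pos: [549.8, -154.2, 93.1]
tool_rot: [0.019, 0.998, -0.056, -0.001]
wrist_force: [-1.0, -5.3, -0.7]
opening: 0.306
```

```bash
python3 st.py c wrist scene
```

```text
8.35 [ 549.8 -154.2   93.1] rot [-2.13  0.26  0.01] F [-1.  -5.3 -0.7] M [-1.08  0.13  0.  ] 0.30562900380022606
```

View pics/wrist_c.png

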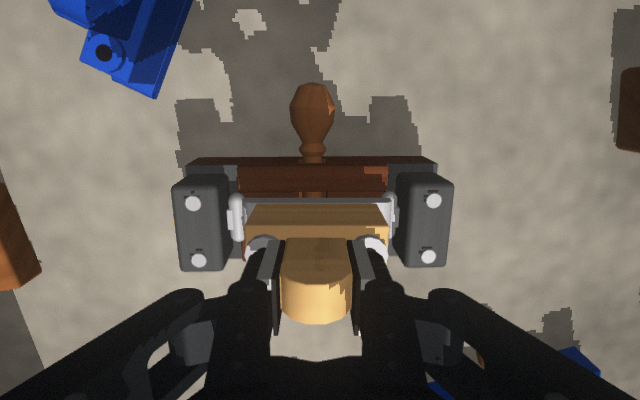

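View pics/scene_cc.png

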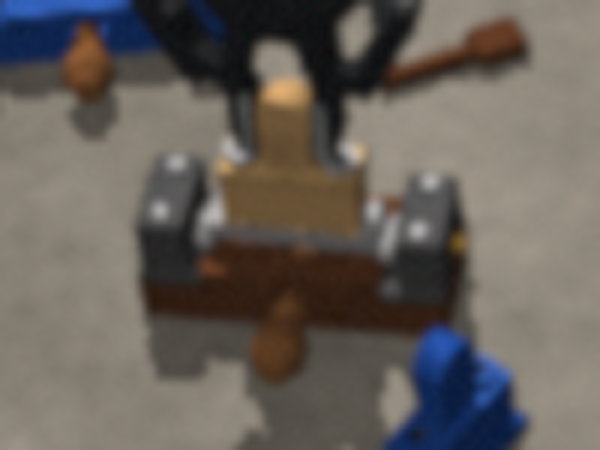

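The block is now nearly upright: its right end sits raised on the right nose and the left end is still held (Mx −1.1 Nm). I'll continue past upright to the right.

Call:
send_rows([
  [-0.0001,-0.0011,0.0008,0.99,-0.11,0,-1],
  [-0.0002,-0.0021,0.0015,1.99,-0.22,0,-1],
  [-0.0004,-0.0036,0.0026,3.48,-0.39,0,-1],
  [-0.0006,-0.005,0.0036,4.97,-0.56,0,-1],
  [-0.0007,-0.0065,0.0046,6.46,-0.73,0,-1],
  [-0.0009,-0.008,0.0056,7.95,-0.9,0,-1],
  [-0.0011,-0.01,0.0066,9.94,-1.12,0,-1],
  [-0.0014,-0.0121,0.0076,11.92,-1.35,0,-1],
  [-0.0014,-0.0126,0.0078,12.42,-1.41,0,-1],
  [-0.0014,-0.0126,0.0078,12.42,-1.41,0,-1],
])

```text
clock: 9.45
eef_pos: [548.2, -164.8, 100.5]
tool_rot: [-0.092, 0.994, -0.057, 0.004]
wrist_force: [-0.8, 1.5, -3.5]
opening: 0.311
```

```bash
python3 st.py d wrist scene
```

```text
9.45 [ 548.2 -164.8  100.5] rot [10.52 -1.09 -0.06] F [-0.8  1.5 -3.5] M [ 0.09  0.04 -0.05] 0.31093930703211276
```

View pics/wrist_d.png

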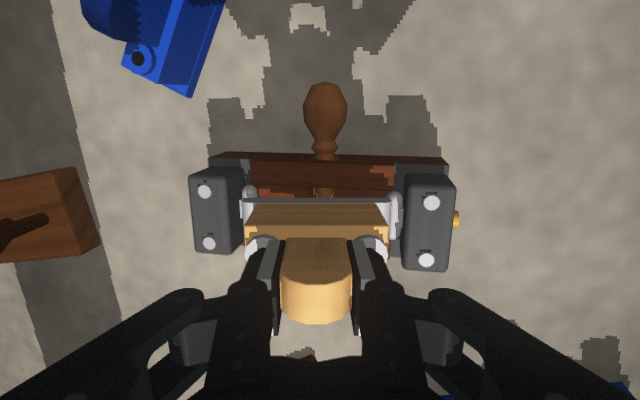

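View pics/scene_dc.png

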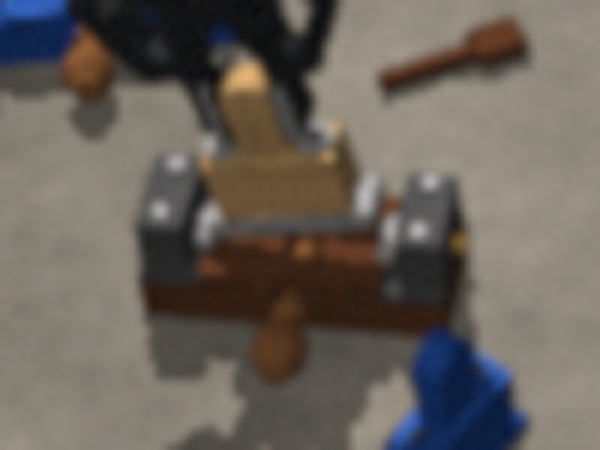

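The block now leans about 10.5° right. Its left end is up past the left nose at (368,190), its right end is at the right nose (208,220), and the load has dropped to its weight. Next I'll lift it and bring it upright over the jig.

Call:
send_rows([
  [0,0,0,0,0,0,-1],
  [0,0.0003,0.003,0,0,0,-1],
  [0.0001,0.0006,0.007,0,0,0,-1],
  [0.0001,0.001,0.012,0,0,0,-1],
  [0.0002,0.002,0.017,-1,0.11,0,-1],
  [0.0004,0.004,0.022,-3,0.34,0,-1],
  [0.0006,0.006,0.026,-5,0.56,0,-1],
  [0.0009,0.008,0.029,-7,0.79,0,-1],
  [0.0012,0.01,0.031,-9,1.01,0,-1],
  [0.0013,0.0112,0.032,-10.4,1.15,0,-1],
])

```text
clock: 10.55
eef_pos: [550.3, -153.8, 133.9]
tool_rot: [0.001, 0.998, -0.056, 0.001]
wrist_force: [0.0, -0.2, -3.7]
opening: 0.306
```

Call:
send_rows([
  [0,0,0,0,0,0,-1],
  [0,0,0,0,0,0,-1],
  [0,0,0,0,0,0,-1],
  [0,0,0,0,0,0,-1],
  [0,0,0,0,0,0,-1],
  [0,0,0,0,0,0,-1],
  [0,0,0,0,0,0,-1],
  [0,0,0,0,0,0,-1],
  [0,0,0,0,0,0,-1],
  [0,0,0,0,0,0,-1],
])

```text
clock: 11.55
eef_pos: [550.0, -154.3, 133.1]
tool_rot: [-0.0, 0.998, -0.056, 0.0]
wrist_force: [0.6, -0.7, -4.1]
opening: 0.308
```

```bash
python3 st.py e wrist scene top
```

```text
11.55 [ 550.  -154.3  133.1] rot [ 0.02 -0.03  0.  ] F [ 0.6 -0.7 -4.1] M [-0.    0.03  0.02] 0.3084394821484153
```

View pics/wrist_e.png

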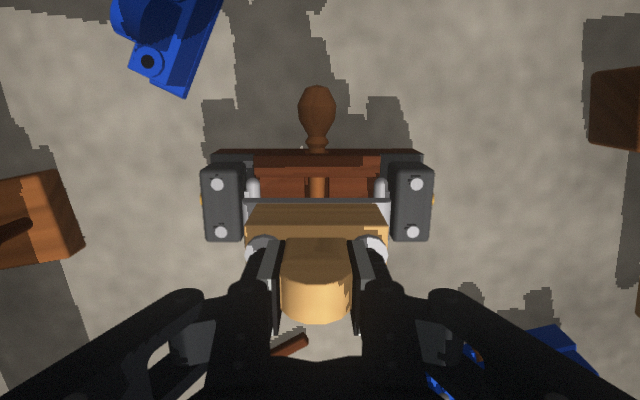

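View pics/scene_ec.png

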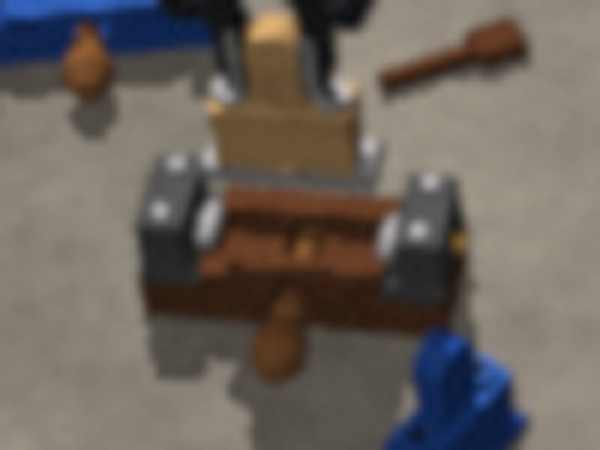

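View pics/top_e.png

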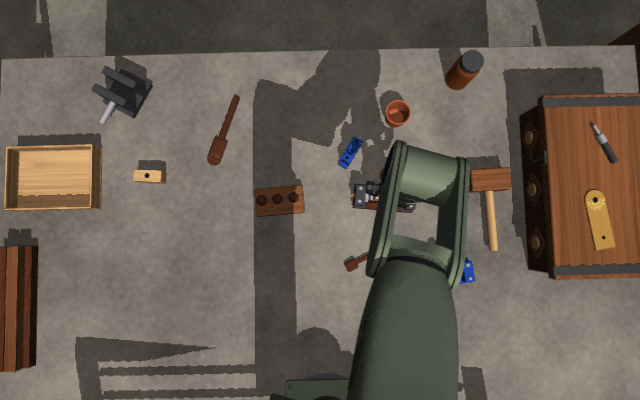

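The block hangs upright over the empty jig. In the scene view its foot line runs roughly parallel to the base, with a clear gap to the posts, and the other things are where they were. Handing in.

```bash
python3 -c "
from cell import *
print(hand_in()); print(state()['clock'])"
```

```text
the job is handed in; nothing more can be done
None
the job is handed in; nothing more can be done
```

The guide block is out of the jig and held upright over it, about 21 mm above the posts. I handed the job in at about 11.7 s; no verdict was reported.

- **Grip:** I took the tab across its 28 mm and squeezed with 100 N.
- **Lean left:** the tool reached 13.4° with a slight downward push. The pictures show the right end coming up past its nose while the left end stayed down.
- **Lean right:** it went to 10.5° past upright, pivoting on the right nose. The left end slipped past its nose, and the wrist load then fell to roughly the block's weight.
- **Lift:** I raised it clear and brought it back upright over the jig.

**Last checks:**
- The tool was within 0.03° of its upright starting angle, at the same x and y (within 0.3 mm) as when it gripped the seated block.
- The wrist force was about 4 N, roughly the block's weight, and the grip opening was steady.
- In the pictures the block had not visibly shifted in the fingers, and the other things visible looked unmoved. The arm hid part of the top view.

Nothing failed or disagreed beyond 2–3 mm between the top and wrist camera positions; I used the wrist one. The lean angles are the tool's. I judged by eye in the wrist pictures that the block followed it.

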